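# Clamp the test tile and set the spray-air valve

### The arm

A 6-joint arm with a two-finger parallel gripper is mounted at the origin on the work surface. World frame = base frame: x ahead of the robot, y to its left, z up, the work surface at z = 0. Lengths are in mm, angles in rad, forces in N, time in s.
With the tool pointing down it reaches from about 300 to 775 mm from the base axis. Payload 14.6 kg.
Tool frame: the origin (TCP) lies between the finger pads, 19 mm behind the fingertips; this is the grasp point; z points along the fingers, y is the direction in which the jaws open and shut (so a half turn about z gives the same grasp; the last joint's range is limited). The gripper opens to 94 mm and grips with 3 to 60 N. Pads are 16 mm wide; open, the fingers measure 119 mm over their backs; the gripper's body (75 mm by 177 mm) begins 78 mm behind the grasp point.
Start: joints at [-1.219, 0.3, 1.521, -0, 1.321, -0.067], TCP at [223.658, -502.461, 224.246] pointing down, gripper open.
Joint ranges: [-3.03, 3.03], [-0.79, 2.21], [0.23, 2.52], [-1.04, 4.18], [0, 3.07], [-2.55, 2.55]. Speed limits (rad/s): [2.22, 2.22, 2.57, 3.14, 3.14, 3.14].

### API

Orientations are given as [roll, pitch, yaw] about the fixed x, y, z axes, in that order (R = Rz(yaw) Ry(pitch) Rx(roll)).
In Python, from cell import manip gives the robot as it stands.
- The arm moves only by the shell command python3 -m crank 'ROWS' [OPENING] [FORCE]. ROWS is JSON, a list of rows, each an object with "offset": the shift along the world's x, y, z in m, a list of three; "spin": the turn about the world's z in degrees. In form: [{"offset": [dx, dy, dz], "spin": spin}, ...]. A call has exactly 8 rows; each row is the pose to reach, as a shift and turn from the pose measured when the call began; what a row does not reach only later rows make up. A row lasts 1/12 s, in which the tool goes at most 41.7 mm and 7.16 degrees, less where a joint would pass 70% of its speed; a pose out of reach is approached as far as the arm can. A call with a gripper value outside its range is refused whole. OPENING is the opening, from 0 (shut) to 1 (fully open), set as the call begins (- or left out, the last holds). The fingers move at their own pace and stop on an object; FORCE is the grip in N (left out, the last holds). Time passes only in rows, so rows that repeat a pose let the fingers close, or fill a call up. It gives the time, the measured TCP pose, the force and the opening at its end, in the units of the state.
- manip.read_state(): the state, without advancing time (a new reading comes with each control period).
- manip.camera(name): name is "scene" or "top" or "wrist"; returns a dict with "pixels" (480x640x3 uint8, red, green, blue), "fx", "fy", "cx", "cy" (pixels), "extrinsics" (4x4, takes a point from world to camera coordinates); the wrist camera has in their place "hand_eye" (4x4, takes a point from camera to tool coordinates, whose origin is the TCP and whose axes are the flange's). Camera axes: x right, y down, z forward; pixel columns grow to the right and rows downward; lengths in mm; the calibration is good to about 2 mm. A picture is of the moment at which its call begins: read the wrist's pose just before it. There is no depth.
- manip.sign_off(): hands the job in, once; it reports no verdict.
Trained networks look in a picture, given as the dict that the camera call returned (one of the last four; its "shot" number tells which), for a name from the list of things; names that differ only in an ending like _2 or _b are one class to them, and where a whole thing is asked for, a point or a joint stands for the part that bears it (a point fixed in the world has none). Each returns a list of dicts, best first, with "conf" (0 to 1); they miss things now and then, are a little off and sometimes report something else, mostly with a low value. They report only what shows in the picture. A call takes as long as a camera call.
- manip.search_frame(picture, name): "location" ([x, y, z] in mm, in world coordinates, good to about 4 mm: the middle of the surface that is visible of it).
- manip.masks_of(picture, name): "mask" (480x640 bool, what is visible of it).
The state is a dict: "clock": time; "joints": joint angles; "qd": joint speeds; "effort": joint torques, N m; "eef_pos": TCP position; "eef_rot": TCP orientation; "wrist_force": force on the tool from outside, world axes, zero at the start; "moment": the same for the moment, N m; "finger_gap": finger opening in mm.
Only numpy, scipy, OpenCV 4.12 (cv2) and the standard library are available. Lean on these libraries where they do the work, as an engineer would, in place of code of your own. Each camera call takes 0.05 s, during which the arm holds its last target. There are 200 camera calls.

### The job

A glaze test tile is about to be sprayed: gently slide the holder's movable jaw shut until the tile is gripped snugly between both jaws, then wind the air valve's handwheel clockwise right down to its closed stop and back it off (anticlockwise) exactly two full turns. Finish while still holding the handwheel's crank handle in the gripper at that setting, with the tile still clamped. Leave the jars, mug, bowl and tools on the bench where they are.

Things in the scene. Friction and masses are not known exactly. Their poses are not given: they have to be found in the camera images.
- holder: tile holder fixed to the bench: flat aluminium bed 100 (x) x 190 (y) x 12 mm, origin at the centre of its underside; it stands at either of two areas, left or right of centre, yawed up to 0.35 rad. A fixed blue jaw (84 wide, 18 mm tall above the bed) stands at its +y end, its inner face at y = +66 mm. The movable blue jaw (same size) slides along the bed's y axis
- jaw (a joint): travel in m of the movable jaw towards the fixed jaw (holder +y); 0 = fully open. The clear opening between the jaw faces is 110 mm minus the travel, so it shuts on the 60 mm tile at 0.050. It slides with about 3 N of friction plus light damping and stays where it is left; limit 0.075
- jaw_tab (a point): point on the orange upright tab that moves the jaw: tab 22 mm (holder x) x 14 mm (holder y), rising to 75.5 mm above the bench; this point is on its centre line at 60 mm above the bench. Axes as the holder's. The jaw face is 24 mm ahead (holder +y) of it; the jaws are only 30 mm high, so fingertips kept more than 35 mm above the bench clear everything but the tab
- tile: loose square fired-clay test tile 60 x 60 x 12 mm, about 90 g, terracotta with three glaze stripes, lying on the holder's bed between the jaws, at first up to 0.08 rad askew and clear of both jaws; origin at the centre of its underside. Pushed by the movable jaw it slides until it bears on the fixed jaw, its centre then at holder y = +36 mm
- valve: brass air valve on a steel foot 100 x 80 mm fixed to the bench, copper pipe stubs along its x axis to +-78 mm, a small gauge at its +y side; origin at the centre of the underside of the foot, under the wheel's vertical axis; stands in the area the holder does not occupy, yawed up to 0.6 rad
- wheel_hub (a point): centre of the red handwheel (rim radius 50 mm to the bar's centre, bar 12 mm thick), on its vertical axis at the top of the hub, 80 mm above the bench; the rim's top is 78 mm above the bench
- wheel (a joint): handwheel angle in rad, 0 = closed against the stop, growing anticlockwise seen from above (opening); 6.283 per turn, about 0.06 N m of friction, stays where it is left. At 0 the crank handle is on the valve's -x side; at angle a it is at valve yaw + pi + a round the axis
- crank_grip (a point): grip point of the black revolving crank handle: an upright round grip 22 mm in diameter on the wheel's rim, 50 mm from the wheel's axis, standing from 80 to 132 mm above the bench; this point is on its axis 110 mm above the bench. The grip spins freely on its pin, so a gripper holding it can go round the wheel with unchanged orientation. Axes turn with the wheel
- jar_blue: bystander: glaze jar 48 mm across, 65 mm tall, blue cap, between the holder and the valve; origin at the centre of its underside
- modeller: bystander: wooden-handled scraper 170 mm long lying along its x axis, between the holder and the valve, nearer the robot; origin about its middle, underside
- jar_yellow: bystander: glaze jar 48 mm across, 65 mm tall, yellow cap, at the far side; origin at the centre of its underside
- mug: bystander: white mug 80 mm across, 85 mm tall, at the far side; origin at the centre of its underside
- bowl: bystander: terracotta bowl 100 mm across, 45 mm tall, at the far side; origin at the centre of its underside
- paintbrush: bystander: brush 180 mm long lying along its x axis at the far side; origin about its middle, underside

How it is judged (in metres and radians):
On the way, in this order (a step that is already met when the one before it is completed fails the run):
1. the movable jaw presses the tile against the fixed jaw with at least 2 N (value of joint jaw between 0.0475 and 0.0525 m and x of tile in the frame of holder between -0.02 and 0.02 m and y of tile in the frame of holder above 0.0335 m and z of tile in the frame of holder below 0.016 m and contact force between jaw and tile above 2 N), for 0.1 s.
2. the handwheel is wound down to its closed stop (within 0.08 rad) (value of joint wheel below 0.08 rad), for 0.1 s.
At the end, for the whole second after the job is handed in: the wheel is still, two turns open within 0.17 rad; its crank handle is between the fingers (over 4 N, TCP within 20 mm of its axis from above); the tile lies flat between the jaws, within 20 mm of the centre line: jaw travel 47.5 to 52.5 mm, tile centre past holder y 33.5 mm (value of joint jaw between 0.0475 and 0.0525 m and x of tile in the frame of holder between -0.02 and 0.02 m and y of tile in the frame of holder above 0.0335 m and z of tile in the frame of holder below 0.016 m and value of joint wheel between 12.3964 and 12.7364 rad and velocity of joint wheel between -0.05 and 0.05 rad/s and contact force between the fingers and crank above 4 N and horizontal distance between the grasp point and crank_grip below 0.02 m); the arm keeps its last pose, push and grip.
It fails at once if the tile is squeezed with more than 50 N (contact force between jaw and tile above 50 N).
It fails at once if a jar, the mug, the bowl, the scraper or the brush is moved by more than 30 mm (distance of any of jar_blue, modeller, jar_yellow, mug, bowl, paintbrush from where it was at the start of the episode above 0.03 m).
It also fails if it takes over 72 s, if anything falls off the work surface, if the arm or the gripper's body presses on something with over 40 N, if the wrist force passes 120 N, or if a joint passes its speed limit or range.

## Working session

There is one attempt and no reset: what is moved stays moved. The work goes in short steps, Python scripts to look and compute and a shell command to move; the robot and the scene stay as the last step left them, time stands still between calls to the robot, and variables do not carry over. Pictures are saved under pics/ and viewed, about 8 in all and at most 12, crops included, and the job is handed in when it is done.

```bash
mkdir -p pics; ls; python3 - <<'E'
from cell import manip
import cv2
s=manip.read_state();print(s)
for c in("top","scene"):
    p=manip.camera(c);cv2.imwrite(f"pics/{c}0.png",p["pixels"][:,:,::-1])
    for n in ["holder","jaw_tab","jaw","tile","valve","wheel_hub","crank_grip","jar_blue","modeller"]:
        try:
            for r in manip.search_frame(p,n)[:2]: print(c,n,[round(float(v)) for v in r["location"]],round(r["conf"],2))
        except Exception as e: print(n,e)
E
```

```text
pics
{'clock': 0.0, 'joints': array([-1.21860191e+00,  3.00451597e-01,  1.52159790e+00, -6.29336721e-06,
        1.32068182e+00, -6.66091458e-02]), 'qd': array([-0.00082595,  0.00109849, -0.00117597,  0.00026382, -0.00046273,
       -0.0017208 ]), 'effort': array([-1.19577420e-03, -5.31810594e+01, -3.52735627e+01,  7.07741152e-02,
        2.43823574e-02, -9.77616469e-05]), 'eef_pos': array([ 223.57428075, -502.24143611,  223.68989686]), 'eef_rot': array([-3.14045610e+00, -6.97073992e-05,  4.18805080e-01]), 'wrist_force': array([ 0.56891612, -0.63554404, -0.03464334]), 'moment': array([-0.01965512, -0.02464959, -0.04845948]), 'finger_gap': 94.14003181927275}
top holder [475, 206, 7] 0.69
top jaw_tab [476, 173, 32] 0.83
top jaw_tab [473, 252, 26] 0.26
top jaw [479, 175, 29] 0.72
top tile [472, 251, 29] 0.94
top valve [542, -229, 39] 0.68
top wheel_hub [549, -230, 39] 0.95
top wheel_hub [718, -75, 66] 0.24
top crank_grip [560, -230, 80] 0.72
top crank_grip [424, -12, -2] 0.46
top jar_blue [579, 3, 69] 0.71
top modeller [422, -12, -1] 0.96
top modeller [479, 177, 27] 0.32
scene holder [498, 205, 14] 0.77
scene jaw_tab [488, 172, 30] 0.61
scene jaw [489, 180, 33] 0.88
scene tile [473, 248, 20] 0.97
scene tile [567, -227, 78] 0.62
scene valve [568, -224, 44] 0.75
scene wheel_hub [570, -222, 40] 0.74
scene crank_grip [569, -229, 81] 0.82
scene jar_blue [600, 6, 57] 0.9
scene modeller [426, -12, -1] 0.91
scene modeller [599, 4, 56] 0.62
```

View pics/top0.png

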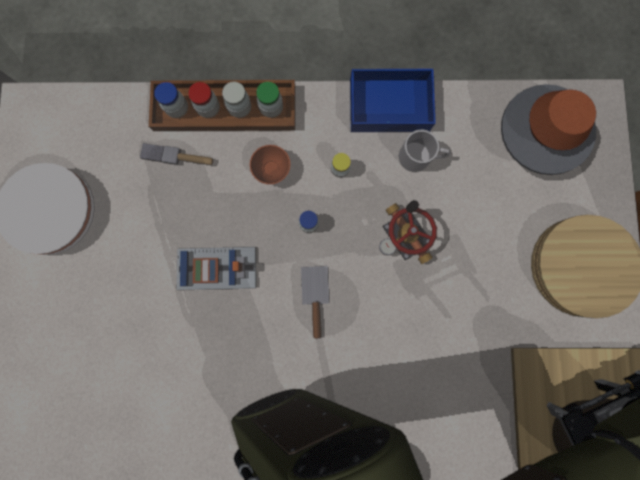

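View pics/scene0.png

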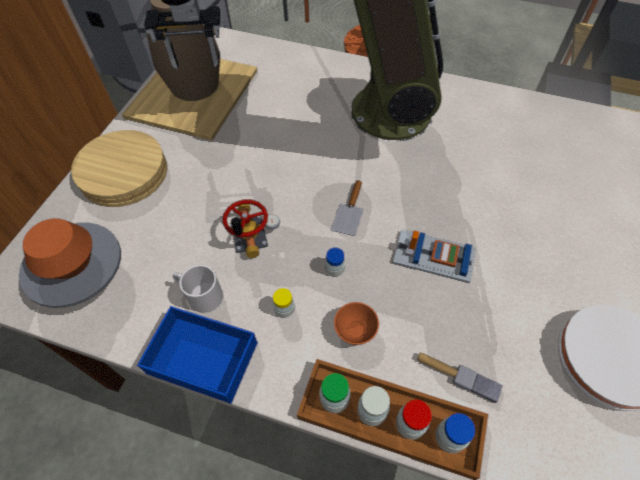

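The top view shows the holder at about (217,268), with its fixed jaw on the left at x=184 and the orange tab near (240,267). The wheel is at about (413,231) with the black crank at (412,206), on the far side. Next I measure these from pixels.

```bash
cat > h.py <<'E'
from cell import manip
import numpy as np, cv2
def ray(p,u,v,z):
    E=np.array(p["extrinsics"]);R,t=E[:3,:3],E[:3,3]
    c=-R.T@t; d=R.T@np.array([(u-p["cx"])/p["fx"],(v-p["cy"])/p["fy"],1]); return c+d*(z-c[2])/d[2]
def proj(p,X):
    E=np.array(p["extrinsics"]);q=E[:3,:3]@np.array(X,float)+E[:3,3]; return np.array([p["fx"]*q[0]/q[2]+p["cx"],p["fy"]*q[1]/q[2]+p["cy"]])
E
python3 - <<'E'
from h import *
p=manip.camera("top");im=p["pixels"]
E=np.array(p["extrinsics"]);print("cam",-E[:3,:3].T@E[:3,3],p["fx"])
a=cv2.resize(im[235:300,170:265],None,fx=7.5,fy=7.5,interpolation=2)[:,:,::-1]
b=cv2.resize(im[190:275,370:455],None,fx=7,fy=7,interpolation=2)[:,:,::-1]
cv2.imwrite("pics/c1.png",a);cv2.imwrite("pics/c2.png",b)
hsv=cv2.cvtColor(im,cv2.COLOR_RGB2HSV).astype(int);H,S,V=hsv[...,0],hsv[...,1],hsv[...,2]
vv,uu=np.mgrid[:480,:640]
red=((H<8)|(H>172))&(S>150)&(V>60)&(uu>375)&(uu<450)&(vv>195)&(vv<270)
(cx,cy),r=cv2.minEnclosingCircle(np.argwhere(red)[:,::-1].astype(np.float32))
print("rim",cx,cy,r,ray(p,cx,cy,72))
blue=(H>100)&(H<125)&(S>120)&(uu>170)&(uu<262)&(vv>240)&(vv<295)
n,l,st,ce=cv2.connectedComponentsWithStats(blue.astype(np.uint8))
for i in range(1,n):
    if st[i,4]>20: print("blue",st[i],ce[i],ray(p,*ce[i],30))
org=(H>=4)&(H<18)&(S>150)&(V>120)&(uu>228)&(uu<262)&(vv>245)&(vv<290)
print("orange",org.sum(),np.argwhere(org).mean(0)[::-1],ray(p,*np.argwhere(org).mean(0)[::-1],75.5))
m=manip.masks_of(p,"holder")[0]["mask"];print("holder",cv2.minAreaRect(np.argwhere(m)[:,::-1].astype(np.float32)))
m=manip.masks_of(p,"crank_grip")
for q in m[:2]: print(q["conf"],q["mask"].sum(),np.argwhere(q["mask"]).mean(0)[::-1])
E
```

```text
cam [ 414.95335774  -14.45772104 1119.43254288] 460.7601373537415
rim 413.5 233.0 21.02984046936035 [ 551.61497937 -236.11092793   72.        ]
orange 19 [235. 266.] [477.16840571 170.78212705  75.5       ]
holder ((216.29153442382812, 268.32513427734375), (42.68962097167969, 80.0943603515625), 88.97696685791016)
0.68 1104 [412.75543478 229.18297101]
```

```bash
python3 -c "
import cv2,numpy as np
a=cv2.imread('pics/c1.png');b=cv2.imread('pics/c2.png')
b=cv2.resize(b,None,fx=.9,fy=.9);a=cv2.resize(a,None,fx=.36,fy=.36) if 0 else a
cv2.imwrite('pics/c1b.png',a)"
```

```text
(no output)
```

View pics/c1.png

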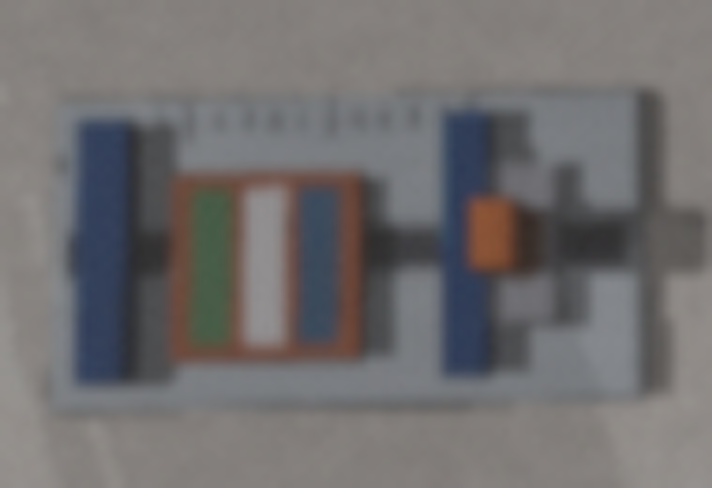

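View pics/c2.png

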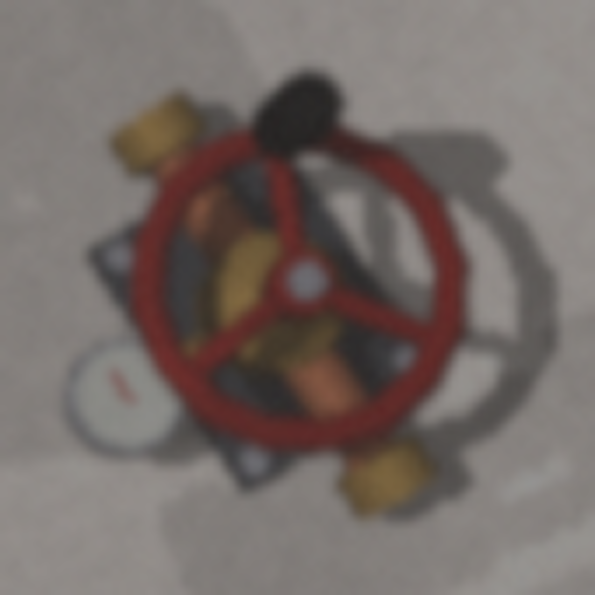

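```bash
python3 -c "
from h import *
p=manip.camera('top')
for n,u,v,z in [('tab',235.6,266.2,75.5),('hub',413.6,230.3,80),('crank',414,204.3,132),('crankbase',410.5,207,85),('bedc',216.8,267.9,12),('jaw',170+445/7.5,266.5,30),('fix',170+133/7.5,268,30)]: print(n,ray(p,u,v,z).round(1))"
python3 -m crank '[{"offset":[0.01,0.028,0],"spin":7},{"offset":[0.021,0.056,0],"spin":14},{"offset":[0.032,0.084,0],"spin":21},{"offset":[0.042,0.112,0],"spin":28},{"offset":[0.053,0.14,0],"spin":35},{"offset":[0.063,0.168,0],"spin":42},{"offset":[0.074,0.196,0],"spin":49},{"offset":[0.084,0.224,0],"spin":56}]' 0.6 20
```

```text
tab [476.7 169.4  75.5]
hub [ 556.8 -234.8   80. ]
crank [ 606.7 -226.5  132. ]
crankbase [ 609.6 -228.5   85. ]
bedc [476.5 225.8  12. ]
jaw [478.7 192.3  30. ]
fix [475.5 290.8  30. ]
clock: 1.87
eef_pos: [307.9, -277.1, 224.4]
eef_rot: [3.141, 0.0, 1.402]
wrist_force: [0.3, -0.7, -0.4]
finger_gap: 56.6
```

```bash
python3 -m crank '[{"offset":[0.01,0.028,0],"spin":2},{"offset":[0.021,0.056,0],"spin":4},{"offset":[0.032,0.084,0],"spin":6},{"offset":[0.042,0.112,0],"spin":8},{"offset":[0.053,0.14,0],"spin":10},{"offset":[0.063,0.168,0],"spin":11},{"offset":[0.074,0.196,0],"spin":11},{"offset":[0.084,0.224,0],"spin":11}]'
python3 -m crank '[{"offset":[0.01,0.028,0],"spin":0},{"offset":[0.021,0.056,0],"spin":0},{"offset":[0.032,0.084,0],"spin":0},{"offset":[0.042,0.112,-0.01],"spin":0},{"offset":[0.053,0.14,-0.03],"spin":0},{"offset":[0.063,0.168,-0.045],"spin":0},{"offset":[0.074,0.196,-0.06],"spin":0},{"offset":[0.084,0.222,-0.07],"spin":0}]'
python3 - <<'E'
from h import *
s=manip.read_state();p=manip.camera("wrist");cv2.imwrite("pics/w1.png",p["pixels"][:,:,::-1])
print(s["eef_pos"],s["eef_rot"],p["hand_eye"],p["fx"],p["cx"],p["cy"])
p=manip.camera("wrist")
for n in("jaw_tab","tile"):print([(r["location"],r["conf"]) for r in manip.search_frame(p,n)])
E
```

```text
clock: 2.53
eef_pos: [392.2, -51.6, 224.6]
eef_rot: [3.141, 0.0, 1.594]
wrist_force: [1.0, -0.7, -0.5]
finger_gap: 56.3
clock: 3.2
eef_pos: [476.2, 172.0, 153.2]
eef_rot: [-3.142, 0.001, 1.594]
wrist_force: [0.6, -0.1, 0.4]
finger_gap: 56.3
[476.19190661 172.00125884 153.20766433] [-3.14157390e+00  6.44928980e-04  1.59446451e+00] [[ 7.05046088e-04 -9.72906181e-01 -2.31199190e-01  6.65180680e+01]
 [ 9.99999562e-01  8.28320065e-04 -4.36125802e-04 -1.22407925e-01]
 [ 6.15816417e-04 -2.31198782e-01  9.72906339e-01 -1.59947282e+02]
 [ 0.00000000e+00  0.00000000e+00  0.00000000e+00  1.00000000e+00]] 370.000027202166 316.9394692933421 241.76351487851406
[([472.5, 179.9, 28.8], 0.79)]
[([471.8, 253.4, 25.2], 0.85)]
```

View pics/w1.png

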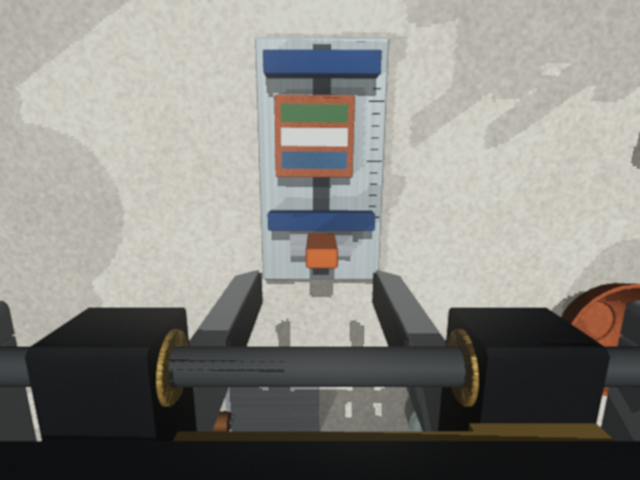

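The wrist view shows the tab top at about (321,256), which puts the tab near (478.5, 172). The tile and both jaws are clear of obstructions. I'll descend and grip the tab.

```bash
python3 -m crank '[{"offset":[0.002,0,-0.02],"spin":0},{"offset":[0.002,0,-0.04],"spin":0},{"offset":[0.002,0,-0.06],"spin":0},{"offset":[0.002,0,-0.075],"spin":0},{"offset":[0.002,0,-0.085],"spin":0},{"offset":[0.002,0,-0.092],"spin":0},{"offset":[0.002,0,-0.092],"spin":0},{"offset":[0.002,0,-0.092],"spin":0}]' 0.6 20
python3 -m crank '[{"offset":[0,0,0],"spin":0},{"offset":[0,0,0],"spin":0},{"offset":[0,0,0],"spin":0},{"offset":[0,0,0],"spin":0},{"offset":[0,0,0],"spin":0},{"offset":[0,0,0],"spin":0},{"offset":[0,0,0],"spin":0},{"offset":[0,0,0],"spin":0}]' 0.1 20
```

```text
clock: 4.07
eef_pos: [478.4, 170.3, 63.0]
eef_rot: [3.141, 0.001, 1.595]
wrist_force: [-0.0, -0.2, 0.3]
finger_gap: 56.5
clock: 4.73
eef_pos: [479.2, 170.4, 63.2]
eef_rot: [3.139, 0.0, 1.595]
wrist_force: [6.3, 0.5, -3.5]
finger_gap: 21.9
```

```bash
python3 -m crank '[{"offset":[0,0.004,0],"spin":0},{"offset":[0,0.009,0],"spin":0},{"offset":[0,0.014,0],"spin":0},{"offset":[0,0.019,0],"spin":0},{"offset":[-0.001,0.024,0],"spin":0},{"offset":[-0.001,0.028,0],"spin":0},{"offset":[-0.001,0.031,0],"spin":0},{"offset":[-0.001,0.031,0],"spin":0}]'
python3 -m crank '[{"offset":[0,0.0005,0],"spin":0},{"offset":[0,0.001,0],"spin":0},{"offset":[0,0.0015,0],"spin":0},{"offset":[0,0.002,0],"spin":0},{"offset":[0,0.0025,0],"spin":0},{"offset":[0,0.003,0],"spin":0},{"offset":[0,0.003,0],"spin":0},{"offset":[0,0.003,0],"spin":0}]'
```

```text
clock: 5.4
eef_pos: [478.5, 202.3, 63.2]
eef_rot: [3.137, -0.0, 1.595]
wrist_force: [4.7, 2.3, -2.7]
finger_gap: 21.6
clock: 6.07
eef_pos: [478.5, 205.3, 63.2]
eef_rot: [3.138, -0.0, 1.595]
wrist_force: [1.7, -1.4, -0.1]
finger_gap: 21.6
```

```bash
for i in 1; do python3 -m crank '[{"offset":[0,0.0005,0],"spin":0},{"offset":[0,0.001,0],"spin":0},{"offset":[0,0.0015,0],"spin":0},{"offset":[0,0.002,0],"spin":0},{"offset":[0,0.002,0],"spin":0},{"offset":[0,0.002,0],"spin":0},{"offset":[0,0.002,0],"spin":0},{"offset":[0,0.002,0],"spin":0}]'; done
python3 - <<'E'
from h import *
p=manip.camera("top");cv2.imwrite("pics/c3.png",cv2.resize(p["pixels"][235:300,170:265],None,fx=7.5,fy=7.5,interpolation=2)[:,:,::-1])
p=manip.camera("wrist");cv2.imwrite("pics/w2.png",cv2.resize(p["pixels"][0:300,180:480],None,fx=2,fy=2)[:,:,::-1])
E
```

```text
clock: 6.73
eef_pos: [478.4, 207.4, 63.2]
eef_rot: [3.138, -0.0, 1.595]
wrist_force: [0.7, -2.9, -0.3]
finger_gap: 21.9
```

View pics/w2.png

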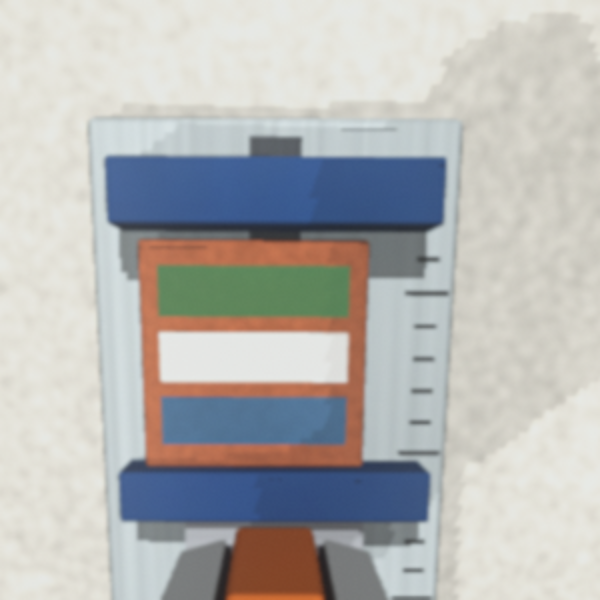

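The tile has squared up against the movable jaw, and about 2–3 mm is left to the fixed jaw (crop rows 230 to 240).

```bash
python3 -m crank '[{"offset":[0,0.0005,0],"spin":0},{"offset":[0,0.001,0],"spin":0},{"offset":[0,0.0015,0],"spin":0},{"offset":[0,0.002,0],"spin":0},{"offset":[0,0.002,0],"spin":0},{"offset":[0,0.002,0],"spin":0},{"offset":[0,0.002,0],"spin":0},{"offset":[0,0.002,0],"spin":0}]'
python3 -m crank '[{"offset":[0,0.0003,0],"spin":0},{"offset":[0,0.0006,0],"spin":0},{"offset":[0,0.001,0],"spin":0},{"offset":[0,0.001,0],"spin":0},{"offset":[0,0.001,0],"spin":0},{"offset":[0,0.001,0],"spin":0},{"offset":[0,0.001,0],"spin":0},{"offset":[0,0.001,0],"spin":0}]'
```

```text
clock: 7.5
eef_pos: [478.4, 209.5, 63.2]
eef_rot: [3.138, -0.001, 1.595]
wrist_force: [1.0, -2.9, 0.7]
finger_gap: 21.9
clock: 8.17
eef_pos: [478.4, 210.3, 63.2]
eef_rot: [3.138, -0.0, 1.595]
wrist_force: [-0.1, -5.1, 0.9]
finger_gap: 21.8
```

```bash
python3 -m crank '[{"offset":[0,0.0003,0],"spin":0},{"offset":[0,0.0006,0],"spin":0},{"offset":[0,0.0008,0],"spin":0},{"offset":[0,0.0008,0],"spin":0},{"offset":[0,0.0008,0],"spin":0},{"offset":[0,0.0008,0],"spin":0},{"offset":[0,0.0008,0],"spin":0},{"offset":[0,0.0008,0],"spin":0}]'
```

```text
clock: 8.83
eef_pos: [478.4, 210.4, 63.2]
eef_rot: [3.138, 0.001, 1.595]
wrist_force: [0.8, -11.0, 3.0]
finger_gap: 21.9
```

```bash
python3 -m crank '[{"offset":[0,0.0003,0],"spin":0},{"offset":[0,0.0006,0],"spin":0},{"offset":[0,0.0008,0],"spin":0},{"offset":[0,0.0008,0],"spin":0},{"offset":[0,0.0008,0],"spin":0},{"offset":[0,0.0008,0],"spin":0},{"offset":[0,0.0008,0],"spin":0},{"offset":[0,0.0008,0],"spin":0}]'
python3 - <<'E'
from h import *
p=manip.camera("wrist");cv2.imwrite("pics/w3.png",cv2.resize(p["pixels"][0:300,180:480],None,fx=2,fy=2)[:,:,::-1])
E
```

```text
clock: 9.5
eef_pos: [478.4, 210.5, 63.2]
eef_rot: [3.138, 0.002, 1.595]
wrist_force: [0.9, -11.1, 3.1]
finger_gap: 21.8
```

View pics/w3.png

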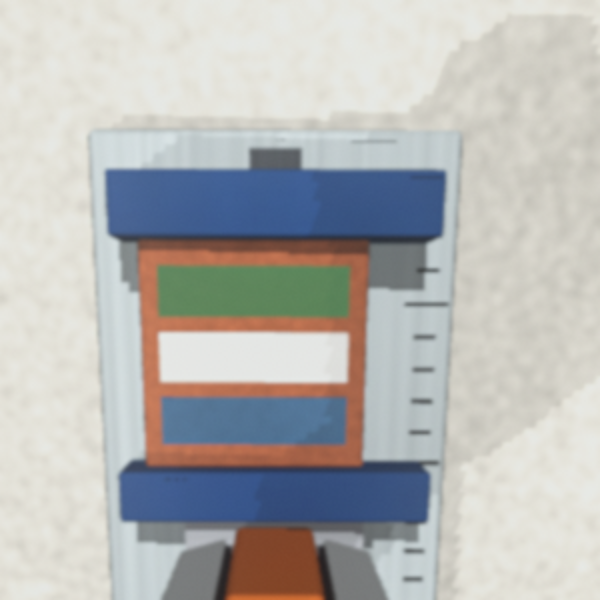

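The tile is now flush with both jaws and 11 N is held. I'll release, lift and move to the crank.

```bash
python3 -m crank '[{"offset":[0,0,0],"spin":0},{"offset":[0,0,0],"spin":0},{"offset":[0,0,0],"spin":0},{"offset":[0,0,0],"spin":0},{"offset":[0,0,0.02],"spin":0},{"offset":[0,0,0.05],"spin":0},{"offset":[0,0,0.085],"spin":0},{"offset":[0,0,0.12],"spin":0}]' 0.6
python3 -m crank '[{"offset":[0.008,-0.027,0.01],"spin":0},{"offset":[0.016,-0.055,0.015],"spin":0},{"offset":[0.024,-0.082,0.02],"spin":0},{"offset":[0.032,-0.11,0.02],"spin":0},{"offset":[0.04,-0.137,0.02],"spin":0},{"offset":[0.048,-0.165,0.02],"spin":0},{"offset":[0.056,-0.192,0.02],"spin":0},{"offset":[0.064,-0.22,0.02],"spin":0}]'
python3 -m crank '[{"offset":[0.008,-0.027,0],"spin":0},{"offset":[0.016,-0.055,0],"spin":0},{"offset":[0.024,-0.082,0],"spin":0},{"offset":[0.032,-0.11,0],"spin":0},{"offset":[0.04,-0.137,0],"spin":0},{"offset":[0.048,-0.165,0],"spin":0},{"offset":[0.056,-0.19,0],"spin":0},{"offset":[0.064,-0.21,0],"spin":0}]'
python3 - <<'E'
from h import *
s=manip.read_state();p=manip.camera("wrist");cv2.imwrite("pics/w4.png",p["pixels"][:,:,::-1])
print(s["eef_pos"],s["eef_rot"])
E
```

```text
clock: 10.22
eef_pos: [478.0, 210.6, 184.4]
eef_rot: [3.139, 0.002, 1.595]
wrist_force: [1.3, 0.2, 0.4]
finger_gap: 56.3
clock: 10.88
eef_pos: [542.3, -10.5, 204.5]
eef_rot: [3.139, 0.002, 1.596]
wrist_force: [0.1, 0.6, -0.3]
finger_gap: 56.5
clock: 11.55
eef_pos: [606.5, -222.3, 204.3]
eef_rot: [3.139, 0.002, 1.595]
wrist_force: [0.1, 0.4, 0.8]
finger_gap: 56.3
[ 606.48893633 -222.33412192  204.32739647] [3.13861597e+00 1.62947664e-03 1.59485912e+00]
```

View pics/w4.png

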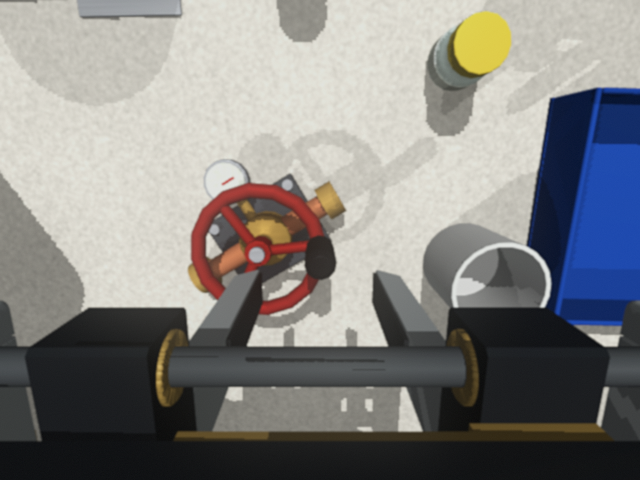

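The hub is at about (257,254), so world (558,-234.6), and the crank top at (320,262), so (608,-225). The crank's bearing is about 10.5°. The mug stands well below fingertip height, so I'll descend and grip.

```bash
python3 -m crank '[{"offset":[0.002,-0.003,-0.02],"spin":0},{"offset":[0.002,-0.003,-0.04],"spin":0},{"offset":[0.002,-0.003,-0.06],"spin":0},{"offset":[0.002,-0.003,-0.075],"spin":0},{"offset":[0.002,-0.003,-0.085],"spin":0},{"offset":[0.002,-0.003,-0.092],"spin":0},{"offset":[0.002,-0.003,-0.094],"spin":0},{"offset":[0.002,-0.003,-0.094],"spin":0}]' 0.6 20
python3 -m crank '[{"offset":[0,0,0],"spin":0},{"offset":[0,0,0],"spin":0},{"offset":[0,0,0],"spin":0},{"offset":[0,0,0],"spin":0},{"offset":[0,0,0],"spin":0},{"offset":[0,0,0],"spin":0},{"offset":[0,0,0],"spin":0},{"offset":[0,0,0],"spin":0}]' 0.1 20
```

```text
clock: 12.27
eef_pos: [609.2, -227.9, 110.1]
eef_rot: [3.138, 0.002, 1.593]
wrist_force: [-0.0, 0.2, -0.3]
finger_gap: 56.4
clock: 12.93
eef_pos: [609.0, -228.0, 110.3]
eef_rot: [3.139, 0.002, 1.593]
wrist_force: [-4.3, 0.3, 3.9]
finger_gap: 21.7
```

```bash
python3 -m crank '[{"offset":[-0.0003,-0.0195,0],"spin":0},{"offset":[-0.008,-0.0374,0],"spin":0},{"offset":[-0.022,-0.051,0],"spin":0},{"offset":[-0.0401,-0.0583,0],"spin":0},{"offset":[-0.0596,-0.058,0],"spin":0},{"offset":[-0.0775,-0.0503,0],"spin":0},{"offset":[-0.0775,-0.0503,0],"spin":0},{"offset":[-0.0775,-0.0503,0],"spin":0}]'
python3 - <<'E'
from h import *
p=manip.camera("top")
q=manip.camera("wrist")
a=cv2.resize(p["pixels"][190:275,370:455],(400,400),interpolation=2);b=q["pixels"][100:400,160:560]
cv2.imwrite("pics/t5.png",np.hstack([a,cv2.resize(b,(400,400))])[:,:,::-1])
E
```

```text
clock: 13.6
eef_pos: [531.1, -277.8, 110.3]
eef_rot: [3.139, 0.002, 1.593]
wrist_force: [0.3, 1.0, -2.0]
finger_gap: 21.2
```

View pics/t5.png

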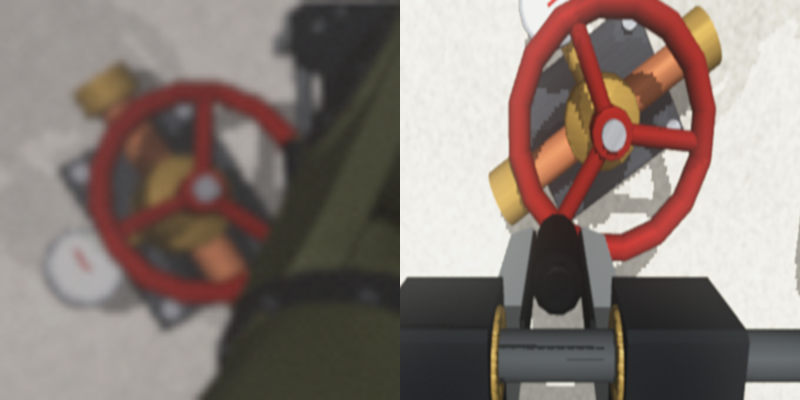

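```bash
python3 -m crank '[{"offset":[-0.003,0.002,0],"spin":0},{"offset":[-0.006,0.005,0],"spin":0},{"offset":[-0.009,0.008,0],"spin":0},{"offset":[-0.0115,0.011,0],"spin":0},{"offset":[-0.014,0.0145,0],"spin":0},{"offset":[-0.0155,0.017,0],"spin":0},{"offset":[-0.0165,0.0185,0],"spin":0},{"offset":[-0.0165,0.0185,0],"spin":0}]'
python3 -m crank '[{"offset":[-0.0005,0.001,0],"spin":0},{"offset":[-0.001,0.002,0],"spin":0},{"offset":[-0.0015,0.003,0],"spin":0},{"offset":[-0.002,0.004,0],"spin":0},{"offset":[-0.0023,0.005,0],"spin":0},{"offset":[-0.0027,0.006,0],"spin":0},{"offset":[-0.0027,0.006,0],"spin":0},{"offset":[-0.0027,0.006,0],"spin":0}]'
```

```text
clock: 14.37
eef_pos: [516.6, -261.2, 110.5]
eef_rot: [3.134, 0.006, 1.593]
wrist_force: [13.8, -13.5, -10.7]
finger_gap: 21.6
clock: 15.03
eef_pos: [516.2, -256.1, 110.7]
eef_rot: [3.127, 0.01, 1.593]
wrist_force: [22.6, -12.7, -15.5]
finger_gap: 21.2
```

Resistance appeared at bearing 212.5°, which matches the valve's closed direction (yaw about 0.57 + π), so this is the stop. The pads slid a few mm along the grip. I'll let go and measure the crank and hub here as the reference.

```bash
python3 -m crank '[{"offset":[0,0,0],"spin":0},{"offset":[0,0,0],"spin":0},{"offset":[0,-0.002,0],"spin":0},{"offset":[0,-0.003,0],"spin":0},{"offset":[0,-0.003,0],"spin":0},{"offset":[0,-0.003,0],"spin":0},{"offset":[0,-0.003,0],"spin":0},{"offset":[0,-0.003,0],"spin":0}]' 0.45
python3 - <<'E'
from h import *
s=manip.read_state();q=manip.camera("wrist");print(s["eef_pos"],s["eef_rot"])
cv2.imwrite("pics/w6.png",q["pixels"][:,:,::-1])
E
```

```text
clock: 15.7
eef_pos: [516.1, -259.0, 110.7]
eef_rot: [3.127, 0.01, 1.593]
wrist_force: [-1.0, -0.3, -0.1]
finger_gap: 42.3
[ 516.11559915 -259.01833575  110.69205244] [3.12738799 0.00964994 1.59302525]
```

View pics/w6.png

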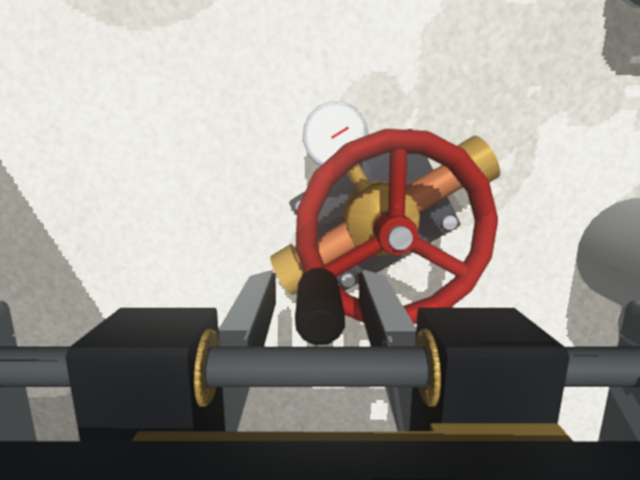

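```bash
python3 - <<'E'
from h import *
from scipy.spatial.transform import Rotation as Ro
q=manip.camera("wrist");s=manip.read_state()
H=np.array(q["hand_eye"]);R=Ro.from_euler("xyz",s["eef_rot"]).as_matrix()
c=R@H[:3,3]+s["eef_pos"]
P=[]
for n,u,v,z in[("crank",320,322,132),("hub",400,237,80),("s1",289,269,55),("s2",476,160,55)]:
    d=R@H[:3,:3]@np.array([(u-q["cx"])/q["fx"],(v-q["cy"])/q["fy"],1]);X=c+d*(z-c[2])/d[2];P.append(X);print(n,X.round(1))
d=P[0]-P[1];print(np.hypot(*d[:2]),np.degrees(np.arctan2(d[1],d[0]))%360)
d=P[3]-P[2];print(np.degrees(np.arctan2(d[1],d[0])))
E
```

```text
crank [ 516.9 -258.7  132. ]
hub [ 559.8 -234.6   80. ]
s1 [ 499.8 -261.6   55. ]
s2 [ 606.1 -194.3   55. ]
49.18560987650259 209.37947556842497
32.341260471433436
```

```bash
python3 -m crank '[{"offset":[0,0,0],"spin":0},{"offset":[0,0,0],"spin":0},{"offset":[0,0,0],"spin":0},{"offset":[0,0,0],"spin":0},{"offset":[0,0,0],"spin":0},{"offset":[0,0,0],"spin":0},{"offset":[0,0,0],"spin":0},{"offset":[0,0,0],"spin":0}]' 0.1 25
python3 -m crank '[{"offset":[0.0132,-0.0144,0],"spin":0},{"offset":[0.0308,-0.0227,0],"spin":0},{"offset":[0.0503,-0.0237,0],"spin":0},{"offset":[0.0687,-0.0171,0],"spin":0},{"offset":[0.0831,-0.0039,0],"spin":0},{"offset":[0.0914,0.0137,0],"spin":0},{"offset":[0.0924,0.0332,0],"spin":0},{"offset":[0.0858,0.0516,0],"spin":0}]'
```

```text
clock: 16.47
eef_pos: [516.7, -259.0, 110.8]
eef_rot: [3.126, 0.01, 1.593]
wrist_force: [5.0, -0.9, -0.8]
finger_gap: 21.3
clock: 17.13
eef_pos: [602.5, -207.0, 110.8]
eef_rot: [3.128, 0.011, 1.594]
wrist_force: [-13.6, -8.7, 4.9]
finger_gap: 21.1
```

```bash
python3 -m crank '[{"offset":[-0.0132,0.0144,0],"spin":0},{"offset":[-0.0308,0.0227,0],"spin":0},{"offset":[-0.0503,0.0237,0],"spin":0},{"offset":[-0.0687,0.0171,0],"spin":0},{"offset":[-0.0831,0.0039,0],"spin":0},{"offset":[-0.0914,-0.0137,0],"spin":0},{"offset":[-0.0924,-0.0332,0],"spin":0},{"offset":[-0.0858,-0.052,0],"spin":0}]'
python3 -m crank '[{"offset":[0.0132,-0.0144,0],"spin":0},{"offset":[0.0308,-0.0227,0],"spin":0},{"offset":[0.0503,-0.0237,0],"spin":0},{"offset":[0.0687,-0.0171,0],"spin":0},{"offset":[0.0831,-0.0039,0],"spin":0},{"offset":[0.0914,0.0137,0],"spin":0},{"offset":[0.0924,0.0332,0],"spin":0},{"offset":[0.0858,0.0516,0],"spin":0}]'
```

```text
clock: 17.8
eef_pos: [516.2, -259.3, 111.0]
eef_rot: [3.127, 0.01, 1.593]
wrist_force: [20.1, 14.0, -4.6]
finger_gap: 21.5
clock: 18.47
eef_pos: [602.4, -207.3, 111.0]
eef_rot: [3.128, 0.011, 1.594]
wrist_force: [-11.2, -8.7, 4.3]
finger_gap: 21.3
```

```bash
python3 -m crank '[{"offset":[-0.0132,0.0144,0],"spin":0},{"offset":[-0.0308,0.0227,0],"spin":0},{"offset":[-0.0503,0.0237,0],"spin":0},{"offset":[-0.0687,0.0171,0],"spin":0},{"offset":[-0.0831,0.0039,0],"spin":0},{"offset":[-0.0914,-0.0137,0],"spin":0},{"offset":[-0.0922,-0.0332,0],"spin":0},{"offset":[-0.0855,-0.0515,0],"spin":0}]'
python3 -m crank '[{"offset":[0.0005,0,0],"spin":0},{"offset":[0.0005,0,0],"spin":0},{"offset":[0.0005,0,0],"spin":0},{"offset":[0.0005,0,0],"spin":0},{"offset":[0.0005,0,0],"spin":0},{"offset":[0.0005,0,0],"spin":0},{"offset":[0.0005,0,0],"spin":0},{"offset":[0.0005,0,0],"spin":0}]'
python3 - <<'E'
from h import *
q=manip.camera("wrist");p=manip.camera("top")
a=q["pixels"][100:360,240:520];b=p["pixels"][235:300,170:265]
r=cv2.imread("pics/w6.png")[100:360,240:520,::-1]
cv2.imwrite("pics/f.png",cv2.resize(np.vstack([np.hstack([r,a]),cv2.resize(b,(560,383))]),(500,574))[:,:,::-1])
E
```

```text
clock: 19.13
eef_pos: [516.2, -259.2, 111.1]
eef_rot: [3.128, 0.01, 1.593]
wrist_force: [15.2, 10.9, -4.6]
finger_gap: 21.5
clock: 19.8
eef_pos: [516.6, -259.1, 111.1]
eef_rot: [3.128, 0.01, 1.594]
wrist_force: [0.8, -0.1, 0.7]
finger_gap: 21.2
```

View pics/f.png

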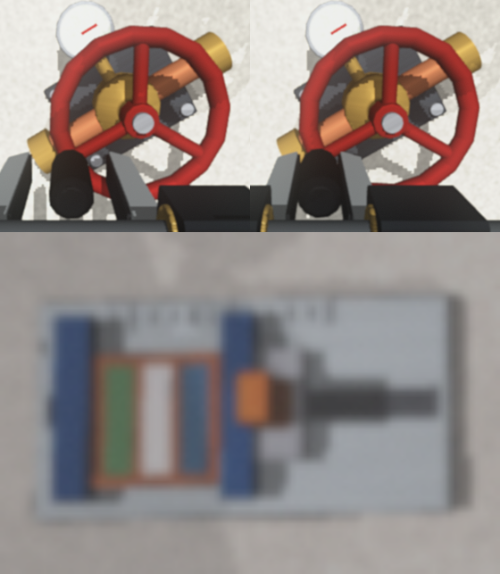

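The wheel picture matches the closed-stop reference, with hub, spokes and crank in the same places. The tile is still clamped between the jaws, and the pose and grip are steady. I'm handing it in.

```bash
python3 -c "
from cell import manip
print(manip.sign_off())"
```

```text
the job is handed in; nothing more can be done
None
```

The tile is clamped, and the air valve was wound down to its closed stop, then opened two full turns. I handed the job in at about 20 s on the robot's clock, still gripping the crank handle; no verdict was reported.

- **Tile:** I gripped the orange tab and slid the jaw shut until the tile sat flush between both jaws. The wrist held 11 N, about 8 N of it on the tile after jaw friction. The final top view showed it still clamped, and I saw no sign that any bystander moved, though I did not measure their positions.
- **Closed stop:** The crank met firm resistance at a bearing of about 212°, which matches the valve's yaw (32.3°) plus 180°. The grip slipped a few mm along the handle there. I let go, re-centred and gripped again before backing off.
- **Two turns:** I made four half-turns anticlockwise. The gripper returned to (516.6, -259.1) mm, against (516.7, -259.0) mm at the stop. The wheel picture looked the same as the one taken at the stop.
- **Grip:** The grip was set to 25 N on the handle, with a finger opening of 21.2 mm and about 1 N left at the wrist.

One reading disagreed: measuring the crank bearing directly from the picture at the stop gave 209.4° instead of 212.3°. That is within pixel error and well inside the tolerance.

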